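# Set a plate blank out over the end of the filing board

### The job

On the filing board, push the loose metal plate flush against the fence, with its end sticking out about 20 mm over the board's right-hand end as seen from the robot, ready for filing. Push it with the fingers: keep it lying flat on the board and do not pick it up. Leave the file, the jar, the steel block and the clip-lid box where they are.

Things in the scene. Friction and masses are not known exactly. Their poses are not given: they have to be found in the camera images.
- board: fixed filing board, pale hardwood, 200 mm (its x) by 300 mm (its y), 36 mm high; origin: centre of its underside, on the bench. x points away from the robot to the fence, y to the robot's left, both turned by up to 0.3 rad. The right-hand end, at board y -150 mm, is open: the bench lies 36 mm below
- board_end (a point): middle of the top edge of the board's right-hand end (board x 0, y -150, z 36 mm); axes as the board's
- fence_face (a point): foot of the inner face of the fence (board x +80, y 0, z 36 mm); axes as the board's. The fence is a dark wooden strip, 20 mm wide, 14 mm above the board's top, on its far side, from board y -130 to +150 mm
- plate: loose flat plate of silvery-grey metal, 92 mm (its x, to the fence) by 130 mm (its y, to the left), 5 mm thick, 0.5 kg, lying on the board's top, at first 5 to 60 mm off the fence, askew by up to 0.22 rad, wholly on the board; origin: centre of its underside. Flush with the fence it has board x = +34 mm. It slides at a push of 2 to 6 N and stays where left
- plate_end (a point): middle of the plate's right-hand end (plate x 0, y -65 mm, mid-thickness), the end that is to stick out
- corner_right (a point): the plate's corner at its fence side and right-hand end (plate x +46, y -65 mm, mid-thickness)
- corner_left (a point): the plate's corner at its fence side and left-hand end (plate x +46, y +65 mm, mid-thickness)
- file: loose hand file with a wooden handle, 300 mm long along its y, 24 mm wide and high, lying on the bench beyond the fence; origin: underside, near the middle. To be left alone
- doming_block: loose steel cube of 50 mm with round hollows, on the bench beyond the left end of the board; origin: centre of its underside. To be left alone
- jar: loose amber jar with a white cap and paper label, 52 mm across, 70 mm high, on the bench off the right end of the board; origin: centre of its underside. To be left alone
- clip_box: loose translucent whitish box with a clip lid and blue clips, 110 x 80 mm, 60 mm high, on the bench off the left end of the board; origin: centre of its underside. To be left alone

How it is judged:
At the end, for the whole second after the job is handed in: The plate lies flat and still on the board, both of its fence-side corners within 3 mm of the fence's face, its right-hand end 12 to 28 mm past the board's right-hand end; file, jar, steel block and clip-lid box within 20 mm of where they stood (y of plate_end in the frame of board between -0.178 and -0.162 m and x of corner_right in the frame of board between 0.077 and 0.083 m and x of corner_left in the frame of board between 0.077 and 0.083 m and z of plate in the frame of board between 0.033 and 0.039 m and angle between plate's own z axis and vertical below 0.04 rad and linear speed of plate below 0.01 m/s and distance of each of file, doming_block, jar, clip_box from where it was at the start of the episode below 0.02 m); the robot touches nothing.
It fails at once if the plate is lifted or tipped off the board's top (raised over 8 mm, or tilted over 0.12 rad) (z of plate in the frame of board above 0.044 m or angle between plate's own z axis and vertical above 0.12 rad).
It fails at once if the file, the jar, the steel block or the clip-lid box is moved over 20 mm (distance of any of file, doming_block, jar, clip_box from where it was at the start of the episode above 0.02 m).
It also fails if it takes over 54 s, if anything falls off the work surface, if the arm or the gripper's body presses on something with over 40 N, if the wrist force passes 120 N, or if a joint passes its speed limit or range.

### The arm

A 6-joint arm with a two-finger parallel gripper is mounted at the origin on the work surface. World frame = base frame: x ahead of the robot, y to its left, z up, the work surface at z = 0. Lengths are in m, angles in rad, forces in N, time in s.
With the tool pointing down it reaches from about 0.425 to 0.95 m from the base axis. Payload 3.5 kg.
Tool frame: the origin (TCP) lies midway between the tips of the shut fingers; the grasp point (between the pads) lies 19 mm behind it (manip.grip_depth is the distance from the TCP to the grasp point, in m); z points along the fingers, y is the line along which they close (so a half turn about z gives the same grasp; the last joint's range is limited). The gripper opens to 85 mm and grips with 20 to 120 N. Pads are 22 mm wide; open, the fingers measure 114 mm over their backs; the gripper's body (76 mm by 85 mm) begins 54 mm behind the grasp point. The pads swing forward as they close: fully open they stand 13 mm farther back than shut.
Start: joints at [-1.251, 0.286, 1.577, -0, 1.279, -0.15], TCP at [0.306, -0.602, 0.198] pointing down, gripper open.
Joint ranges: [-2.77, 2.77], [-0.9, 2.22], [0.21, 2.48], [-1.53, 4.67], [0.24, 2.81], [-2.84, 2.84]. Speed limits (rad/s): [2.79, 2.79, 3.14, 3.14, 3.14, 3.14].

### API

Orientations are given as a unit quaternion [x, y, z, w].
In Python, from station import manip gives the robot as it stands.
- The arm moves only by the tool drive_tool, never from a script. Its argument "commands" is a list of rows, each a list of 6 numbers: the shift along the tool's x, y, z in mm, then the turn, a rotation vector about the tool's x, y, z in degrees. A call has 1 to 12 rows; each row shifts and turns the commanded pose from where the row before left it, along the tool's axes as they then stand; what a row does not reach is not made up. A row lasts 1/12 s, in which the tool goes at most 41.7 mm and 7.16 degrees, less where a joint would pass 70% of its speed; a pose out of reach is approached as far as the arm can. A call with a gripper value outside its range is refused whole. "gripper" is the finger opening in mm, from 0 to 85.4, set as the call begins (left out, the last holds). The fingers move at their own pace and stop on an object; the grip force is fixed at half the most. Time passes only in rows, so rows that do not move let the fingers close. It gives the time, the measured TCP pose, the force, the opening and the grip force at its end, in the units of the state.
- manip.sense(): the state, without advancing time (a new reading comes with each control period).
- manip.get_image(name): name is "scene" or "top" or "wrist"; returns a dict with "img" (480x640x3 uint8, red, green, blue), "fx", "fy", "cx", "cy" (pixels), "eye" and "orientation" of the camera in the world. Camera axes: x right, y down, z forward; pixel columns grow to the right and rows downward; lengths in m; the calibration is good to about 2 mm. A picture is of the moment at which its call begins. There is no depth.
- manip.sign_off(): hands the job in; it is judged then, once.
The state is a dict: "clock": time; "joints": joint angles; "qvel": joint speeds; "effort": joint torques, N m; "tool_pos": TCP position; "ee_rot": TCP orientation; "contact_force": force on the tool from outside, world axes, zero at the start; "torque": the same for the moment, N m; "opening": opening from 0.0 (shut) to 1.0 (fully open); "gripper_force": force on a finger pad.
Only numpy, scipy, OpenCV 4.12 (cv2) and the standard library are available. Lean on these libraries where they do the work, as an engineer would, in place of code of your own. Each camera call takes 0.05 s, during which the arm holds its last target. There are 200 camera calls.

## Working session

There is one attempt and no reset: what is moved stays moved. The work goes in short steps, Python scripts to look and compute and a tool call to move; the robot and the scene stay as the last step left them, time stands still between calls to the robot, and variables do not carry over. Pictures are saved under pics/ and viewed, at most 10 in all, crops included, and the job is handed in when it is done.

Besides the shell and the picture viewer there is one more tool, called after ">>>" in YAML: its name, and indented under it one key for each argument. drive_tool: Moves the arm, as the interface text tells. Its arguments: {"type":"object","properties":{"commands":{"type":"array"},"gripper":{"type":"number"}},"required":["commands"]}

```bash
mkdir -p pics
python3 - <<'E'
from station import manip
import cv2,numpy as np
s=manip.sense();print(s)
for n in("top","scene"):
    d=manip.get_image(n);cv2.imwrite(f"pics/{n}0.png",cv2.cvtColor(d["img"],cv2.COLOR_RGB2BGR))
    print(n,{k:d[k] for k in d if k!="img"})
E
```

```text
{'clock': 0.0, 'joints': array([-1.25100581e+00,  2.87191503e-01,  1.57819772e+00, -3.50953922e-07,
        1.27855941e+00, -1.50018159e-01]), 'qvel': array([-0.00282073, -0.00152915,  0.00079892, -0.00016155,  0.00093378,
       -0.00023093]), 'effort': array([-8.79395557e-04, -4.05988812e+01, -2.92625087e+01, -2.25495460e-04,
        5.82819484e-03, -3.12350934e-06]), 'tool_pos': array([ 0.30536513, -0.60115464,  0.1965188 ]), 'ee_rot': array([ 9.72535925e-01,  2.32749838e-01, -1.00042627e-04, -1.17373692e-03]), 'contact_force': array([ 1.11945576,  0.52914046, -0.04949813]), 'torque': array([ 0.05446365, -0.02770343, -0.00393665]), 'gripper_force': 0.0, 'opening': 0.998274352692184}
top {'fx': 530.0802813668716, 'fy': 530.0802813668716, 'cx': 324.7956196912995, 'cy': 239.57268397450937, 'eye': array([0.43163712, 0.03896771, 0.97096636]), 'orientation': array([ 0.71325499, -0.69215926,  0.07769099, -0.07840274])}
scene {'fx': 473.497964730281, 'fy': 473.497964730281, 'cx': 323.99719465880395, 'cy': 249.88350576415817, 'eye': array([ 1.36887743, -0.37706464,  0.57319342]), 'orientation': array([ 0.751884  ,  0.43873017, -0.24450634, -0.42708657])}
```

View pics/top0.png

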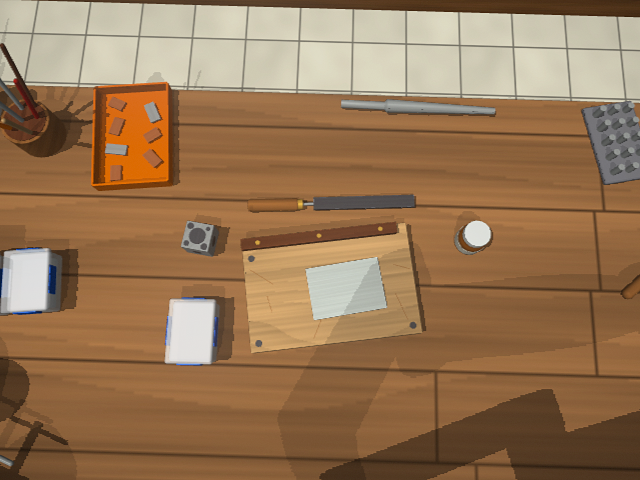

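View pics/scene0.png

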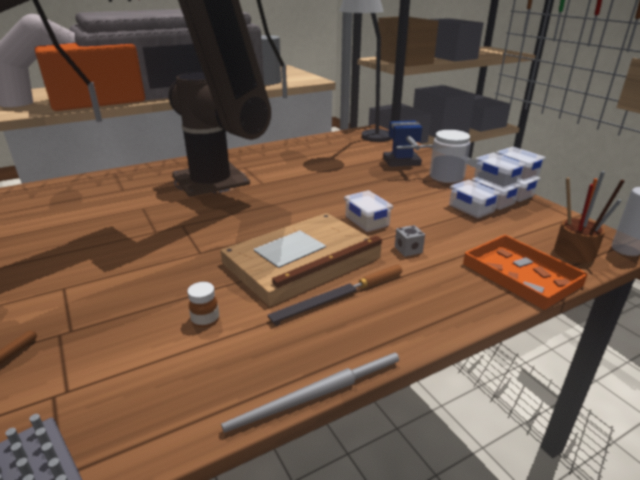

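Top view: board corners near (243,250), (408,223), (424,332) and (251,352); plate corners near (306,268), (379,257), (387,307) and (314,320). The jar is at (475,235), and the box and block are off the left end. The scene view agrees. Next I measure these points.

```bash
cat > h.py <<'E'
from station import manip
import cv2,numpy as np
from scipy.spatial.transform import Rotation as R
def ray(d,px,z):
    px=np.atleast_2d(px).astype(float)
    v=np.c_[(px[:,0]-d["cx"])/d["fx"],(px[:,1]-d["cy"])/d["fy"],np.ones(len(px))]
    v=R.from_quat(d["orientation"]).apply(v)
    return d["eye"]+v*((z-d["eye"][2])/v[:,2])[:,None]
def quad(m):
    m=cv2.morphologyEx(m.astype(np.uint8)*255,cv2.MORPH_OPEN,np.ones((5,5)))
    c=max(cv2.findContours(m,0,cv2.CHAIN_APPROX_NONE)[0],key=cv2.contourArea)
    h=cv2.convexHull(c)
    return cv2.approxPolyN(h,4).reshape(4,2)
def look(box=(225,210,450,365)):
    d=manip.get_image("top");im=d["img"]
    hsv=cv2.cvtColor(im,cv2.COLOR_RGB2HSV).astype(int)
    x0,y0,x1,y1=box;roi=np.zeros(im.shape[:2],bool);roi[y0:y1,x0:x1]=1
    plate=roi&(hsv[...,1]<60)&(hsv[...,2]>110)
    wood=roi&(((hsv[...,1]<150)&(hsv[...,2]>130))|plate)
    return d,hsv,plate,wood
def order(q):  # fence-right, fence-left, near-left, near-right (world)
    a=q.mean(0);return q[np.argsort(-((np.arctan2(-(q-a)[:,1],(q-a)[:,0])+0.0)%(2*np.pi)-0))]
E
python3 - <<'E'
from h import *
d,hsv,pl,wd=look()
for p in[(260,320),(410,280),(320,235),(340,290),(370,270),(450,300),(330,335),(290,295)]: print(p,hsv[p[1],p[0]])
for n,m,z in(("plate",pl,.041),("wood",wd,.036)):
    q=quad(m);P=ray(d,q,z)[:,:2];print(n,q.tolist(),P.round(4).tolist())
    print(" sides",[round(float(np.linalg.norm(P[i]-P[i-1])),4) for i in range(4)])
im=d["img"].copy();im[pl]=[255,0,0];im[wd&~pl]=[0,255,0]
cv2.imwrite("pics/m.png",cv2.resize(im[200:375,215:460,::-1],None,fx=3,fy=3,interpolation=0))
E
```

```text
(260, 320) [ 17 121 205]
(410, 280) [ 16 121 181]
(320, 235) [ 20 170 212]
(340, 290) [ 51  12 206]
(370, 270) [ 47  10 181]
(450, 300) [ 14 145 141]
(330, 335) [ 17 120 185]
(290, 295) [ 17 121 205]
plate [[387, 307], [313, 320], [305, 269], [377, 256]] [[0.5232, -0.0693], [0.4968, 0.0593], [0.5861, 0.0766], [0.6135, -0.051]]
 sides [0.0921, 0.1312, 0.091, 0.1305]
wood [[449, 210], [449, 364], [225, 364], [225, 210]] [[0.7042, -0.1827], [0.4293, -0.1767], [0.4179, 0.2078], [0.6918, 0.2273]]
 sides [0.4102, 0.275, 0.3847, 0.2746]
```

View pics/m.png

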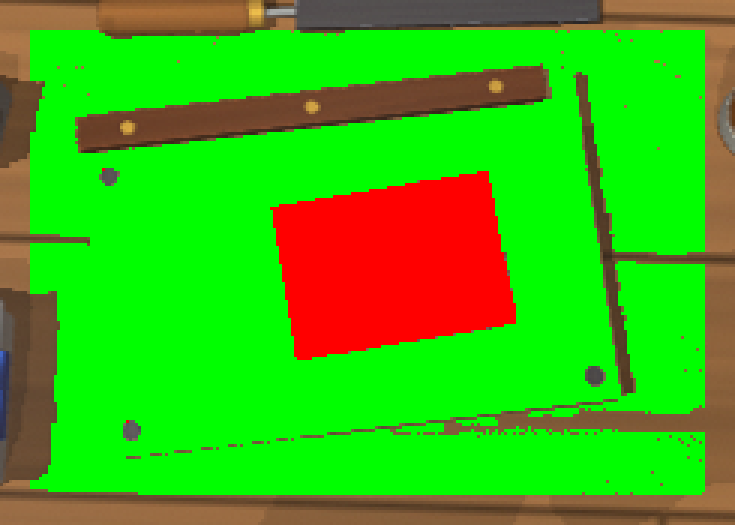

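The mask shows the plate well, with sides of 91–92 × 131 mm. The wood mask leaks into the bench, so I tighten it. The fence is the dark strip, with its foot line from about (242,250) to (398,233) in full-image pixels.

Run:
```python
from h import *
d,hsv,pl,_=look()
roi=np.zeros(pl.shape,bool);roi[210:365,235:435]=1
wd=(hsv[...,1]<135)&(hsv[...,2]>170)&roi|pl
q=quad(wd);P=ray(d,q,.036)[:,:2];print("wood",q.tolist(),P.round(4).tolist(),[round(float(np.linalg.norm(P[i]-P[i-1])),4) for i in range(4)])
# fence foot: per column, lowest dark px
dark=(hsv[...,2]<120)&roi
xs=np.arange(250,390,4);ys=[np.where(dark[225:256,x])[0].max()+225.5 for x in xs]
F=ray(d,np.c_[xs,ys],.036)[:,:2]
c=np.polyfit(F[:,1],F[:,0],1);r=F[:,0]-np.polyval(c,F[:,1]);print("fence x=",c,"rms",r.std(),"yaw",-np.arctan(c[0]))
yaw=-np.arctan(c[0])
# end of board: per row, rightmost pale px along rows
rows=np.arange(240,325,4);ex=[np.where(wd[y,390:432])[0].max()+390.5 for y in rows]
E=ray(d,np.c_[ex,rows],.036)[:,:2];e=np.polyfit(E[:,0],E[:,1],1);print("end y=",e,"rms",(E[:,1]-np.polyval(e,E[:,0])).std(),"yaw",np.arctan(-1/e[0]) if 0 else np.arctan(e[0]))
b=np.array([np.cos(yaw),np.sin(yaw)]);l=np.array([-b[1],b[0]])
o=(F@b).mean()-.08; oy=(E@l).mean()+.15
print("board origin",b*o+l*oy)
pc=ray(d,quad(pl),.041)[:,:2];print("plate in board",np.c_[pc@b-o,pc@l-oy].round(4).tolist())
print("near wood edge in board",np.c_[P@b-o,P@l-oy].round(4).tolist())
```

```text
wood [[421, 332], [251, 353], [241, 251], [405, 222]] [[0.4821, -0.1292], [0.4376, 0.1643], [0.6162, 0.1931], [0.6791, -0.102]] [0.1988, 0.2968, 0.1809, 0.3017]
fence x= [-0.14633068  0.64478002] rms 0.0005348742579194251 yaw 0.1452994525377016Traceback (most recent call last):
  File "<stdin>", line 13, in <module>
    return umr_maximum(a, axis, None, out, keepdims, initial, where)
ValueError: zero-size array to reduction operation maximum which has no identity
```

Board frame: origin about (0.559, 0.033), yaw 0.145. Widths and near edge agree with 200 × 300 mm. The plate centre in the board frame is about (−8, −28) mm, skewed +0.057 rad; it needs about +42 mm in x and −77 mm in y. I align the tool so its x is board x and its y is minus board y, then go behind the near edge.

>>> drive_tool:
  commands:
    - [0,0,0,0,0,6.2]
    - [0,0,0,0,0,6.2]
    - [0,0,0,0,0,6.2]
    - [14,-31,0,0,0,0]
    - [14,-31,0,0,0,0]
    - [14,-31,0,0,0,0]
    - [14,-31,0,0,0,0]
    - [14,-31,0,0,0,0]
    - [14,-31,0,0,0,0]
    - [14,-31,0,0,0,0]
    - [14,-31,0,0,0,0]
    - [14,-31,0,0,0,0]
  gripper: 85

```text
clock: 1.2
tool_pos: [0.39, -0.3059, 0.1978]
ee_rot: [0.997, 0.072, 0.0, -0.0]
contact_force: [0.0, 0.1, -0.8]
opening: 0.993
gripper_force: 0.0
```

>>> drive_tool:
  commands:
    - [14,-31,0,0,0,0]
    - [14,-31,0,0,0,0]
    - [14,-31,0,0,0,0]
    - [14,-31,0,0,0,0]
    - [14,-31,0,0,0,0]
    - [14,-31,0,0,0,0]
    - [14,-31,0,0,0,0]
    - [14,-31,0,0,0,0]
    - [14,-31,0,0,0,0]
    - [0,0,0,0,0,0]
    - [0,0,0,0,0,0]

```text
clock: 2.12
tool_pos: [0.4742, -0.0117, 0.1978]
ee_rot: [0.997, 0.074, -0.0, 0.0]
contact_force: [-0.7, 1.0, -0.9]
opening: 0.995
gripper_force: 0.0
```

```bash
cat >> h.py <<'E'
O=np.array([.5592,.0326]);Y=.145
B=np.array([[np.cos(Y),np.sin(Y)],[-np.sin(Y),np.cos(Y)]])
def st():
    s=manip.sense();r=R.from_quat(s["ee_rot"]).as_matrix()
    print("t",s["clock"],"board mm",(B@(s["tool_pos"][:2]-O)*1e3).round(1),"z",s["tool_pos"][2].round(4),"yaw err deg",np.degrees(np.arctan2(r[1,0],r[0,0])-Y).round(2),"tool z",r[:,2].round(3),"F board",(B@s["contact_force"][:2]).round(1),s["contact_force"][2].round(1))
E
python3 -c "
from h import *
st()"
```

```text
t 2.1167 board mm [-90.5 -31.6] z 0.1978 yaw err deg 0.23 tool z [-0. -0. -1.] F board [-0.6  1.1] -0.9
```

>>> drive_tool:
  commands:
    - [0,0,20,0,0,0]
    - [0,0,20,0,0,0]
    - [0,0,20,0,0,0]
    - [0,0,20,0,0,0]
    - [0,0,20,0,0,0]
    - [0,0,20,0,0,0]
    - [0,0,20,0,0,0]
    - [0,0,20,0,0,0]
    - [0,0,8,0,0,0]
    - [0,0,0,0,0,0]
    - [0,0,0,0,0,0]

```text
clock: 3.03
tool_pos: [0.4742, -0.014, 0.0301]
ee_rot: [0.997, 0.072, -0.0, 0.0]
contact_force: [0.2, -0.2, 0.3]
opening: 0.994
gripper_force: 0.0
```

>>> drive_tool:
  commands:
    - [0,0,2,0,0,0]
    - [0,0,1,0,0,0]
    - [0,0,1,0,0,0]
    - [0,0,0,0,0,0]
    - [0,0,0,0,0,0]

```text
clock: 3.45
tool_pos: [0.4745, -0.0133, 0.0263]
ee_rot: [0.997, 0.073, 0.0, 0.0]
contact_force: [-0.1, 0.1, -0.2]
opening: 0.997
gripper_force: 0.0
```

>>> drive_tool:
  commands:
    - [0,0,1,0,0,0]
    - [0,0,0,0,0,0]
    - [0,0,0,0,0,0]

```text
clock: 3.7
tool_pos: [0.4742, -0.0132, 0.0249]
ee_rot: [0.997, 0.073, -0.0, -0.0]
contact_force: [-0.4, -0.0, -0.7]
opening: 0.993
gripper_force: 0.0
```

```bash
python3 -c "
from h import *
st()
d=manip.get_image('wrist');cv2.imwrite('pics/w1.png',d['img'][:,:,::-1])"
```

```text
t 3.7 board mm [-90.7 -33.1] z 0.0249 yaw err deg 0.02 tool z [-0. -0. -1.] F board [-0.4  0. ] -0.7
```

View pics/w1.png

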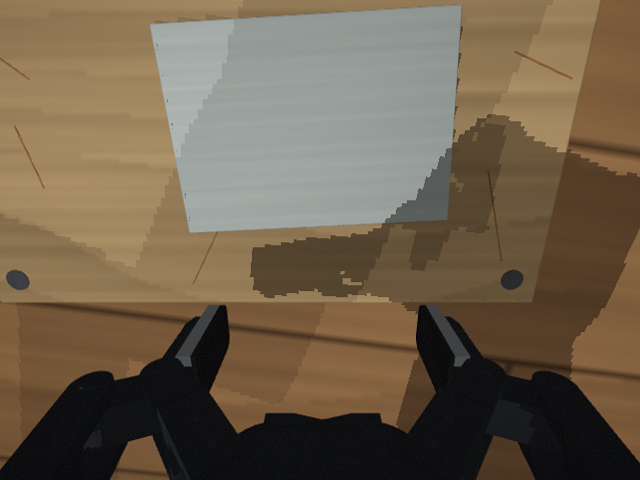

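The wrist view shows the plate's near edge running (190,232)–(448,220), with both fingertips (about x 215 and 430) inside its length. Now I push with both fingers.

>>> drive_tool:
  commands:
    - [5,0,0,0,0,0]
    - [5,0,0,0,0,0]
    - [4,0,0,0,0,0]
    - [3,0,0,0,0,0]
    - [3,0,0,0,0,0]
    - [3,0,0,0,0,0]
    - [3,0,0,0,0,0]
    - [3,0,0,0,0,0]
    - [3,0,0,0,0,0]
    - [3,0,0,0,0,0]

```text
clock: 4.58
tool_pos: [0.5091, -0.0082, 0.0249]
ee_rot: [0.997, 0.072, -0.0, -0.0]
contact_force: [-0.7, 0.3, -0.7]
opening: 0.995
gripper_force: 0.0
```

```bash
python3 -c "
from h import *
st()
d=manip.get_image('wrist');cv2.imwrite('pics/w2.png',d['img'][:,:,::-1])"
```

```text
t 4.5833 board mm [-55.5 -33.1] z 0.0249 yaw err deg 0.01 tool z [-0. -0. -1.] F board [-0.6  0.3] -0.7
```

View pics/w2.png

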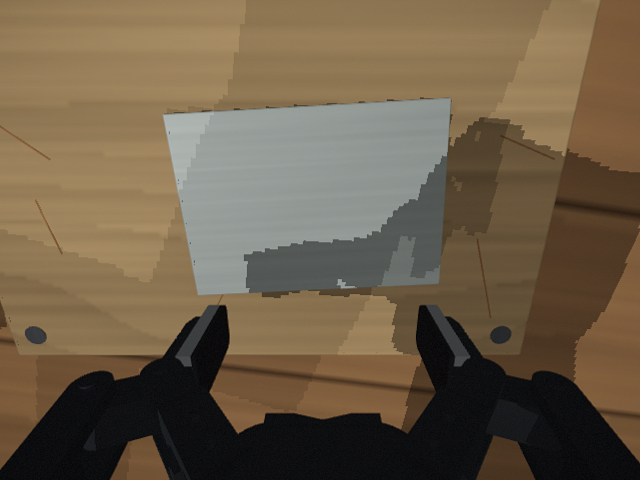

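The plate has not been touched yet; its near edge, row about 290, is just ahead of the fingertips at row about 305. I cross-check positions with the wrist calibration.

```bash
python3 -c "
from h import *
d=manip.get_image('wrist')
f=lambda p,z:((ray(d,p,z)[:,:2]-O)@B.T*1e3).round(1).tolist()
print('eye',d['eye'],(B@(d['eye'][:2]-O)).round(3))
print('plate',f([(198,295),(439,283),(164,114),(451,98)],.041))
print('board near',f([(100,354),(380,354)],.036))
print('tips',f([(222,306),(423,306)],.038), f([(222,306),(423,306)],.025))
d,h,pl,_=look();q=quad(pl);print('top plate',((ray(d,q,.041)[:,:2]-O)@B.T*1e3).round(1).tolist())
st()"
```

```text
eye [0.5916018  0.00365544 0.20179887] [ 0.028 -0.033]
plate [[-58.4, 34.3], [-51.2, -95.5], [33.5, 38.6], [40.0, -90.6]]
board near [[-100.5, 99.8], [-100.5, -67.5]]
tips [[-66.8, 23.0], [-66.9, -89.3]] [[-74.4, 27.4], [-74.4, -93.7]]
top plate [[-20.0, 29.5], [-19.2, 36.4], [33.0, 39.7], [34.9, 9.0]]
t 4.7333 board mm [-55.5 -33.1] z 0.0249 yaw err deg 0.02 tool z [ 0.  0. -1.] F board [-1.2  0.2] -0.2
```

Wrist rays agree with the top view: plate corners within 1 mm, board edge at −100.5. But the fingertip pixels only fit an opening of 85 mm if the tips are well above the board, at z about 0.07. So I back off over bare board and probe downward by force.

>>> drive_tool:
  commands:
    - [-10,0,0,0,0,0]
    - [-10,0,0,0,0,0]
    - [-9,0,0,0,0,0]
    - [0,0,1,0,0,0]
    - [0,0,1,0,0,0]
    - [0,0,0,0,0,0]
    - [0,0,0,0,0,0]

```text
clock: 5.32
tool_pos: [0.4805, -0.0125, 0.0231]
ee_rot: [0.997, 0.072, 0.0, 0.0]
contact_force: [0.5, 0.6, 0.2]
opening: 0.997
gripper_force: 0.0
```

>>> drive_tool:
  commands:
    - [0,0,1,0,0,0]
    - [0,0,0,0,0,0]
    - [0,0,0,0,0,0]

```text
clock: 5.57
tool_pos: [0.4803, -0.0124, 0.0219]
ee_rot: [0.997, 0.073, -0.0, -0.0]
contact_force: [-0.5, -0.8, -0.1]
opening: 0.998
gripper_force: 0.0
```

>>> drive_tool:
  commands:
    - [0,0,1,0,0,0]
    - [0,0,0,0,0,0]
    - [0,0,0,0,0,0]

```text
clock: 5.82
tool_pos: [0.4801, -0.0123, 0.0208]
ee_rot: [0.997, 0.073, -0.0, -0.0]
contact_force: [0.2, -0.5, 0.2]
opening: 0.997
gripper_force: 0.0
```

```bash
python3 -c "
from h import *
st()
d=manip.get_image('scene');cv2.imwrite('pics/s1.png',cv2.resize(d['img'][150:330,170:430,::-1],None,fx=3,fy=3))"
```

```text
t 5.8167 board mm [-84.7 -33.1] z 0.0208 yaw err deg 0.01 tool z [-0.  0. -1.] F board [ 0.1 -0.5] 0.2
```

View pics/s1.png

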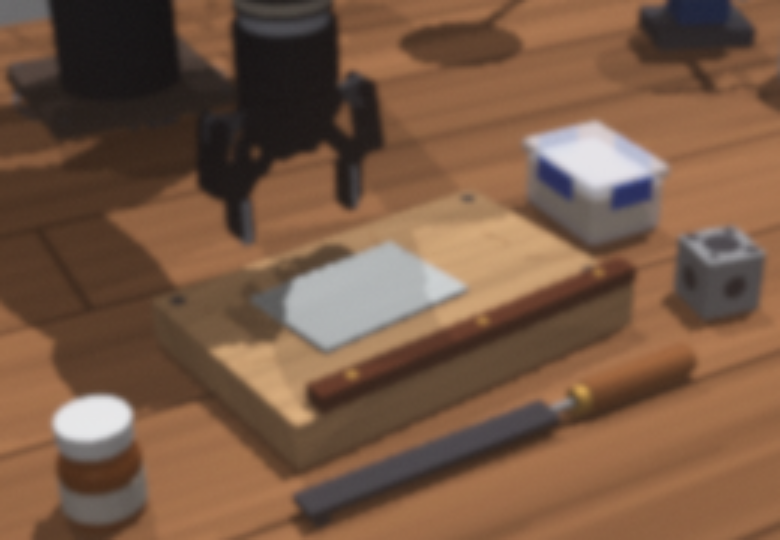

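The scene view shows the open fingertips at crop (245,240) and (350,207), clearly above the board's near edge. I compute their height from both views.

```bash
python3 -c "
from h import *
d=manip.get_image('scene')
for z in(.03,.04,.05,.06,.07,.08): print(z,((ray(d,[(251.7,230),(286.7,219)],z)[:,:2]-O)@B.T*1e3).round(1).tolist())
d=manip.get_image('wrist')
for z in(.04,.05,.06,.07,.08):print(z,((ray(d,[(220,306),(425,306)],z)[:,:2]-O)@B.T*1e3).round(1).tolist())
"
```

```text
0.03 [[-144.0, -44.0], [-140.8, 54.5]]
0.04 [[-127.7, -52.8], [-124.6, 43.9]]
0.05 [[-111.4, -61.7], [-108.3, 33.2]]
0.06 [[-95.0, -70.5], [-92.1, 22.6]]
0.07 [[-78.7, -79.3], [-75.8, 12.0]]
0.08 [[-62.4, -88.1], [-59.6, 1.4]]
0.04 [[-93.1, 22.1], [-93.1, -88.1]]
0.05 [[-87.3, 18.6], [-87.3, -84.6]]
0.06 [[-81.5, 15.1], [-81.5, -81.1]]
0.07 [[-75.7, 11.5], [-75.7, -77.7]]
0.08 [[-69.9, 8.0], [-69.9, -74.2]]
```

Both views agree: tips at z about 0.069 and x about −76, so they stand about 48 mm above the TCP reading, not 13 mm. I descend with force checks.

>>> drive_tool:
  commands:
    - [0,0,6,0,0,0]
    - [0,0,6,0,0,0]
    - [0,0,6,0,0,0]
    - [0,0,4,0,0,0]
    - [0,0,0,0,0,0]
    - [0,0,0,0,0,0]

```text
clock: 6.47
tool_pos: [0.4797, -0.0123, -0.0017]
ee_rot: [0.997, 0.072, -0.001, -0.0]
contact_force: [-0.5, 0.3, 0.2]
opening: 0.997
gripper_force: 0.0
```

```bash
python3 -c "
from h import *
st()
d=manip.get_image('wrist');cv2.imwrite('pics/w3.png',d['img'][:,:,::-1])"
```

```text
t 6.4667 board mm [-85.2 -32.9] z -0.0017 yaw err deg 0.01 tool z [-0.001  0.    -1.   ] F board [-0.5  0.3] 0.2
```

View pics/w3.png

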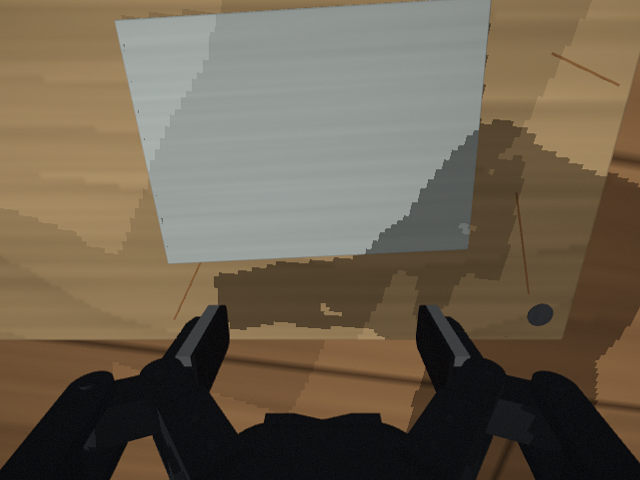

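The near edge is now at (168,263)–(468,248), with the tips at row 306 and no contact. The tips should be about 10 mm above the board, so I probe on in small steps.

>>> drive_tool:
  commands:
    - [0,0,2,0,0,0]
    - [0,0,2,0,0,0]
    - [0,0,1,0,0,0]
    - [0,0,0,0,0,0]
    - [0,0,0,0,0,0]

```text
clock: 6.93
tool_pos: [0.4801, -0.0124, -0.0061]
ee_rot: [0.997, 0.073, -0.0, -0.0]
contact_force: [-0.0, -0.6, 0.0]
opening: 0.996
gripper_force: 0.0
```

>>> drive_tool:
  commands:
    - [0,0,1,0,0,0]
    - [0,0,0,0,0,0]
    - [0,0,0,0,0,0]

```text
clock: 7.18
tool_pos: [0.4802, -0.0124, -0.0071]
ee_rot: [0.997, 0.073, 0.0, 0.0]
contact_force: [-0.4, 1.1, -0.3]
opening: 0.996
gripper_force: 0.0
```

>>> drive_tool:
  commands:
    - [0,0,1,0,0,0]
    - [0,0,0,0,0,0]
    - [0,0,0,0,0,0]

```text
clock: 7.43
tool_pos: [0.4801, -0.0124, -0.0081]
ee_rot: [0.997, 0.073, -0.0, -0.0]
contact_force: [0.3, -0.2, -0.2]
opening: 0.995
gripper_force: 0.0
```

>>> drive_tool:
  commands:
    - [0,0,1,0,0,0]
    - [0,0,0,0,0,0]
    - [0,0,0,0,0,0]

```text
clock: 7.68
tool_pos: [0.4801, -0.0124, -0.0091]
ee_rot: [0.997, 0.073, -0.0, -0.0]
contact_force: [0.5, 0.6, 0.3]
opening: 0.998
gripper_force: 0.0
```

>>> drive_tool:
  commands:
    - [0,0,1,0,0,0]
    - [0,0,0,0,0,0]
    - [0,0,0,0,0,0]

```text
clock: 7.93
tool_pos: [0.4801, -0.0124, -0.0102]
ee_rot: [0.997, 0.073, -0.0, -0.0]
contact_force: [0.3, -0.2, 0.9]
opening: 0.994
gripper_force: 0.0
```

>>> drive_tool:
  commands:
    - [0,0,1,0,0,0]
    - [0,0,0,0,0,0]
    - [0,0,0,0,0,0]

```text
clock: 8.18
tool_pos: [0.4803, -0.0124, -0.0104]
ee_rot: [0.997, 0.073, -0.0, -0.0]
contact_force: [-2.6, -0.4, 4.8]
opening: 0.999
gripper_force: 2.5
```

>>> drive_tool:
  commands:
    - [0,0,1,0,0,0]
    - [0,0,0,0,0,0]
    - [0,0,0,0,0,0]

```text
clock: 8.43
tool_pos: [0.4803, -0.0124, -0.0104]
ee_rot: [0.997, 0.073, -0.001, -0.0]
contact_force: [-5.3, 0.5, 11.8]
opening: 1.0
gripper_force: 6.0
```

Board touch is at TCP z −0.0103. I raise to about 1.5 mm clear and push.

>>> drive_tool:
  commands:
    - [0,0,-2,0,0,0]
    - [0,0,-1.5,0,0,0]
    - [0,0,0,0,0,0]
    - [4,0,0,0,0,0]
    - [4,0,0,0,0,0]
    - [4,0,0,0,0,0]
    - [4,0,0,0,0,0]
    - [4,0,0,0,0,0]
    - [4,0,0,0,0,0]

```text
clock: 9.18
tool_pos: [0.5028, -0.0084, -0.0092]
ee_rot: [0.997, 0.073, -0.002, -0.001]
contact_force: [-3.9, 0.7, 2.1]
opening: 0.998
gripper_force: 2.3
```

>>> drive_tool:
  commands:
    - [3,0,0,0,0,0]
    - [3,0,0,0,0,0]
    - [3,0,0,0,0,0]
    - [3,0,0,0,0,0]
    - [3,0,0,0,0,0]
    - [3,0,0,0,0,0]

```text
clock: 9.68
tool_pos: [0.5219, -0.0063, -0.0088]
ee_rot: [0.997, 0.072, -0.0, -0.0]
contact_force: [-3.2, 0.0, -1.6]
opening: 0.995
gripper_force: 1.0
```

```bash
cat >> h.py <<'E'
def wplate():
    d=manip.get_image("wrist");hsv=cv2.cvtColor(d["img"],cv2.COLOR_RGB2HSV).astype(int)
    m=(hsv[...,1]<60)&(hsv[...,2]>70);m[330:]=0
    q=quad(m);P=(ray(d,q,.041)[:,:2]-O)@B.T*1e3
    print("wrist plate px",q.tolist(),"board mm",P.round(1).tolist());return d
E
python3 -c "
from h import *
st();wplate()"
```

```text
t 9.6833 board mm [-42.6 -33.1] z -0.0088 yaw err deg 0.0 tool z [-0. -0. -1.] F board [-3.1  0.5] -1.6
wrist plate px [[504, 66], [467, 303], [165, 303], [124, 66]] board mm [[59.9, -95.2], [-31.7, -95.4], [-31.7, 34.9], [60.0, 34.8]]
```

The plate is square to the board now, near edge −31.7, fence side +60. I push on to the fence.

>>> drive_tool:
  commands:
    - [3,0,0,0,0,0]
    - [3,0,0,0,0,0]
    - [3,0,0,0,0,0]
    - [3,0,0,0,0,0]
    - [3,0,0,0,0,0]
    - [2,0,0,0,0,0]
    - [1,0,0,0,0,0]

```text
clock: 10.32
tool_pos: [0.5399, -0.0037, -0.0085]
ee_rot: [0.997, 0.073, 0.0, 0.0]
contact_force: [-3.0, -1.5, 0.1]
opening: 0.993
gripper_force: 1.9
```

>>> drive_tool:
  commands:
    - [1,0,0,0,0,0]
    - [1,0,0,0,0,0]
    - [0,0,0,0,0,0]

```text
clock: 10.57
tool_pos: [0.5398, -0.0036, -0.0088]
ee_rot: [0.997, 0.073, -0.002, -0.0]
contact_force: [-8.0, -1.1, 3.8]
opening: 0.997
gripper_force: 3.7
```

>>> drive_tool:
  commands:
    - [1,0,0,0,0,0]
    - [0,0,0,0,0,0]

```text
clock: 10.73
tool_pos: [0.5397, -0.0036, -0.0089]
ee_rot: [0.997, 0.073, -0.004, -0.0]
contact_force: [-10.2, -2.5, 6.1]
opening: 0.994
gripper_force: 5.1
```

```bash
python3 -c "
from h import *
st();wplate()"
```

```text
t 10.7333 board mm [-24.5 -33. ] z -0.0089 yaw err deg 0.06 tool z [-0.007 -0.    -1.   ] F board [-10.4  -1. ] 6.1
wrist plate px [[505, 67], [467, 304], [165, 304], [123, 67]] board mm [[77.9, -95.1], [-13.6, -95.3], [-13.8, 35.0], [77.9, 35.0]]
```

Flush: square, and the force rose at the fence (my frame reads it as 78 instead of 80). I retreat, lift, shut the fingers and go to the plate's left end.

>>> drive_tool:
  commands:
    - [-6,0,0,0,0,0]
    - [0,0,-20,0,0,0]
    - [0,0,-20,0,0,0]
    - [0,0,-20,0,0,0]
    - [15,-25,0,0,0,0]
    - [15,-26,0,0,0,0]
    - [15,-26,0,0,0,0]
    - [15,-26,0,0,0,0]
    - [0,0,0,0,0,0]
    - [0,0,0,0,0,0]
    - [0,0,0,0,0,0]
  gripper: 0

```text
clock: 11.7
tool_pos: [0.5815, 0.1063, 0.0517]
ee_rot: [0.997, 0.073, 0.001, 0.0]
contact_force: [-0.2, -0.8, 0.3]
opening: -0.002
gripper_force: 0.0
```

>>> drive_tool:
  commands:
    - [0,0,10,0,0,0]
    - [0,0,10,0,0,0]
    - [0,0,5,0,0,0]
    - [0,0,0,0,0,0]
    - [0,0,0,0,0,0]

```text
clock: 12.12
tool_pos: [0.5802, 0.1059, 0.0253]
ee_rot: [0.997, 0.072, -0.001, -0.0]
contact_force: [-0.9, -0.8, 0.1]
opening: 0.001
gripper_force: 0.0
```

```bash
python3 -c "
from h import *
st();d=manip.get_image('wrist');cv2.imwrite('pics/w4.png',d['img'][:,:,::-1])"
```

```text
t 12.1167 board mm [31.4 69.5] z 0.0253 yaw err deg -0.04 tool z [-0.002 -0.    -1.   ] F board [-1.  -0.7] 0.1
```

View pics/w4.png

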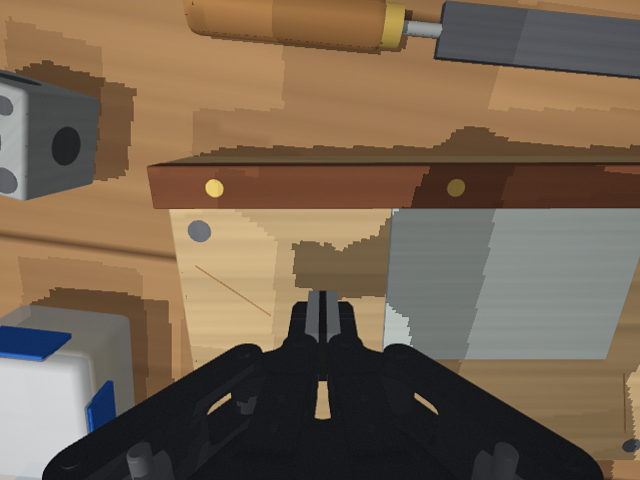

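The shut fingertips are at (322,292) and the plate's left edge is at column about 385, flush below the fence (row 208). The clip box, right edge at column 133, is clear. I probe down.

>>> drive_tool:
  commands:
    - [0,0,5,0,0,0]
    - [0,0,5,0,0,0]
    - [0,0,4,0,0,0]
    - [0,0,2,0,0,0]
    - [0,0,0,0,0,0]
    - [0,0,0,0,0,0]

```text
clock: 12.67
tool_pos: [0.5808, 0.1065, 0.0101]
ee_rot: [0.997, 0.073, -0.0, -0.0]
contact_force: [0.0, 0.4, 1.1]
opening: -0.001
gripper_force: 0.0
```

>>> drive_tool:
  commands:
    - [0,0,1,0,0,0]
    - [0,0,1,0,0,0]
    - [0,0,0,0,0,0]
    - [0,0,0,0,0,0]

```text
clock: 13.0
tool_pos: [0.5811, 0.1064, 0.0085]
ee_rot: [0.997, 0.073, 0.0, 0.0]
contact_force: [-0.0, 0.8, 0.8]
opening: -0.002
gripper_force: 0.0
```

>>> drive_tool:
  commands:
    - [0,0,1,0,0,0]
    - [0,0,1,0,0,0]
    - [0,0,0,0,0,0]
    - [0,0,0,0,0,0]

```text
clock: 13.33
tool_pos: [0.5809, 0.1064, 0.0063]
ee_rot: [0.997, 0.072, -0.0, -0.0]
contact_force: [-0.4, 0.1, 0.5]
opening: 0.0
gripper_force: 0.0
```

>>> drive_tool:
  commands:
    - [0,0,1,0,0,0]
    - [0,0,1,0,0,0]
    - [0,0,0,0,0,0]
    - [0,0,0,0,0,0]

```text
clock: 13.67
tool_pos: [0.5809, 0.1064, 0.0043]
ee_rot: [0.997, 0.073, -0.0, -0.0]
contact_force: [-1.0, 0.2, 0.0]
opening: 0.005
gripper_force: 0.0
```

>>> drive_tool:
  commands:
    - [0,0,1,0,0,0]
    - [0,0,1,0,0,0]
    - [0,0,0,0,0,0]
    - [0,0,0,0,0,0]

```text
clock: 14.0
tool_pos: [0.5813, 0.1065, 0.0027]
ee_rot: [0.997, 0.073, 0.0, 0.0]
contact_force: [-0.8, -0.2, 2.1]
opening: 0.002
gripper_force: 0.9
```

Touch is at z 0.0027, as predicted. I raise 1.5 mm and push to the right.

>>> drive_tool:
  commands:
    - [0,0,-1.5,0,0,0]
    - [0,0,0,0,0,0]
    - [0,4,0,0,0,0]
    - [0,4,0,0,0,0]
    - [0,4,0,0,0,0]
    - [0,3,0,0,0,0]
    - [0,3,0,0,0,0]
    - [0,3,0,0,0,0]
    - [0,3,0,0,0,0]
    - [0,3,0,0,0,0]
    - [0,3,0,0,0,0]

```text
clock: 14.92
tool_pos: [0.5853, 0.077, 0.0039]
ee_rot: [0.997, 0.072, -0.0, -0.001]
contact_force: [-0.5, 2.7, -1.0]
opening: 0.003
gripper_force: 1.7
```

>>> drive_tool:
  commands:
    - [0,3,0,0,0,0]
    - [0,3,0,0,0,0]
    - [0,3,0,0,0,0]
    - [0,3,0,0,0,0]
    - [0,3,0,0,0,0]
    - [0,3,0,0,0,0]
    - [0,3,0,0,0,0]
    - [0,3,0,0,0,0]
    - [0,3,0,0,0,0]
    - [0,3,0,0,0,0]

```text
clock: 15.75
tool_pos: [0.5897, 0.0468, 0.0039]
ee_rot: [0.997, 0.072, -0.0, -0.0]
contact_force: [-0.6, 3.5, 0.3]
opening: 0.003
gripper_force: 1.5
```

```bash
python3 -c "
from h import *
st();d=wplate();cv2.imwrite('pics/w5.png',d['img'][:,:,::-1])"
```

```text
t 15.75 board mm [32.2  9.6] z 0.0039 yaw err deg 0.0 tool z [-0.  0. -1.] F board [-0.1  3.6] 0.3
wrist plate px [[602, 329], [321, 329], [337, 223], [636, 221]] board mm [[21.6, -126.7], [21.5, 10.4], [75.3, 3.3], [76.2, -126.7]]
```

View pics/w5.png

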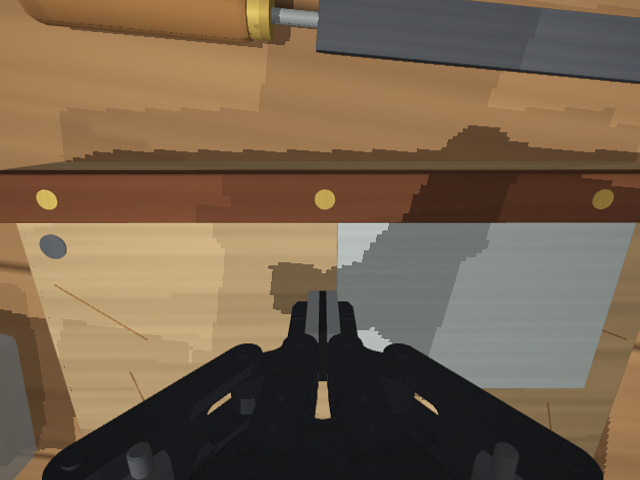

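The plate's left edge is at column 337 and still flush with the fence at row 222; its right end is at y −126.7. I push 43 mm more.

>>> drive_tool:
  commands:
    - [0,3,0,0,0,0]
    - [0,3,0,0,0,0]
    - [0,3,0,0,0,0]
    - [0,3,0,0,0,0]
    - [0,3,0,0,0,0]
    - [0,3,0,0,0,0]
    - [0,3,0,0,0,0]
    - [0,3,0,0,0,0]
    - [0,3,0,0,0,0]
    - [0,3,0,0,0,0]
    - [0,3,0,0,0,0]
    - [0,3,0,0,0,0]

```text
clock: 16.8
tool_pos: [0.595, 0.0112, 0.0039]
ee_rot: [0.997, 0.073, -0.0, -0.0]
contact_force: [0.2, 1.1, 0.2]
opening: 0.003
gripper_force: 1.5
```

>>> drive_tool:
  commands:
    - [0,3,0,0,0,0]
    - [0,3,0,0,0,0]
    - [0,1,0,0,0,0]
    - [0,0,0,0,0,0]
    - [0,-6,0,0,0,0]
    - [0,-6,0,0,0,0]
    - [0,0,-20,0,0,0]
    - [0,0,-20,0,0,0]
    - [0,0,-20,0,0,0]

```text
clock: 17.55
tool_pos: [0.5937, 0.0168, 0.0642]
ee_rot: [0.997, 0.073, -0.0, 0.0]
contact_force: [0.2, 0.0, 0.3]
opening: -0.002
gripper_force: 0.0
```

>>> drive_tool:
  commands:
    - [-20,25,0,0,0,0]
    - [-20,25,0,0,0,0]
    - [-20,25,0,0,0,0]
    - [-8,8,0,0,0,0]
    - [0,0,0,0,0,0]
    - [0,0,0,0,0,0]
  gripper: 85

```text
clock: 18.05
tool_pos: [0.5391, -0.0755, 0.0641]
ee_rot: [0.997, 0.072, 0.0, 0.0]
contact_force: [-0.2, 0.0, -0.3]
opening: 0.848
gripper_force: 0.0
```

```bash
python3 -c "
from h import *
st();d=wplate();cv2.imwrite('pics/w6.png',d['img'][:,:,::-1])"
```

```text
t 18.05 board mm [ -35.5 -104.1] z 0.0641 yaw err deg -0.05 tool z [ 0.001  0.    -1.   ] F board [-0.2  0. ] -0.3
wrist plate px [[445, 67], [428, 229], [221, 229], [204, 67]] board mm [[77.7, -170.3], [-13.7, -170.3], [-13.5, -40.2], [77.9, -40.2]]
```

View pics/w6.png

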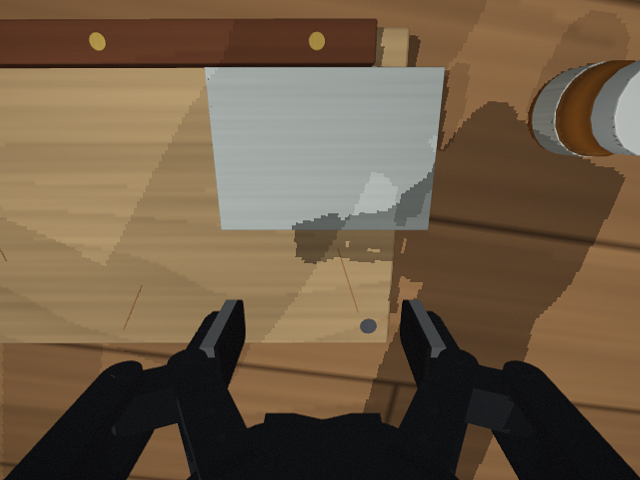

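The plate (204–445, rows 67–229) lies along the fence foot, and its right end overhangs the board edge (column about 396 at row 229). I check the overhang and fence gap in this same view.

```bash
python3 -c "
from h import *
d=manip.get_image('wrist')
f=lambda p,z:((ray(d,p,z)[:,:2]-O)@B.T*1e3).round(1).tolist()
print('board end',f([(387,340),(393,250),(408,32)],.036),'fence foot',f([(100,67),(190,67)],.036),'fence top inner',f([(100,64),(370,64)],.050),'near',f([(100,343),(300,343)],.036))
wplate()"
```

```text
board end [[-98.8, -150.3], [-29.1, -149.9], [95.8, -149.5]] fence foot [[79.1, 19.6], [79.0, -30.3]] fence top inner [[78.3, 10.9], [78.2, -128.1]] near [[-101.4, 58.6], [-101.4, -87.2]]
wrist plate px [[446, 68], [429, 230], [222, 230], [206, 68]] board mm [[77.9, -170.0], [-13.6, -170.2], [-13.6, -40.1], [77.9, -40.3]]
```

The overhang is 20 mm (end at −170, board end at −150). Both fence corners read 77.9 against a fence face at about 78–79, and the tool is clear. I hand it in.

```bash
python3 -c "
from station import manip
print(manip.sign_off())"
```

```text
the job is handed in; nothing more can be done
None
```

The job is handed in: in the last wrist view the plate lay square along the fence, gap under about 1 mm, its right-hand end about 20 mm past the board's end; the file, jar, block and box were not touched.

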